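# Put the hot chisel away in the roll-top tool store

### The arm

A 6-joint arm with a two-finger parallel gripper is mounted at the origin on a cart in front of the work surface, level with it; the furniture and walls round the work are solid. World frame = base frame: x ahead of the robot, y to its left, z up, the work surface at z = 0. Lengths are in m, angles in rad, forces in N, time in s.
With the tool pointing down it reaches from about 0.25 to 0.775 m from the base axis. Payload 4 kg.
Tool frame: the origin (TCP) lies midway between the tips of the shut fingers; the grasp point (between the pads) lies 19 mm behind it (robot.tcp_to_grasp is the distance from the TCP to the grasp point, in m); z points along the fingers, y is the line along which they close (so a half turn about z gives the same grasp; the last joint's range is limited). The gripper opens to 94 mm and grips with 3 to 60 N. Pads are 16 mm wide; open, the fingers measure 119 mm over their backs; the gripper's body (75 mm by 177 mm) begins 78 mm behind the grasp point.
Start: joints at [1.072, 0.087, 1.371, -0, 1.684, -0.103], TCP at [0.212, 0.507, 0.206] pointing down, gripper open.
Joint ranges: [-3.1, 3.1], [-0.76, 2.03], [0.27, 2.55], [-1.08, 4.22], [0.17, 2.65], [-2.57, 2.57]. Speed limits (rad/s): [2.79, 2.79, 3.14, 3.14, 3.14, 3.14].

### API

Orientations are given as [roll, pitch, yaw] about the fixed x, y, z axes, in that order (R = Rz(yaw) Ry(pitch) Rx(roll)).
In Python, from bench import robot, viewer gives the robot as it stands. The module is installed in compiled form; this text tells all that it offers.
- The arm moves only by the shell command python3 -m handwheel 'ROWS' [OPENING]. ROWS is JSON, a list of rows, each a list of 6 numbers: the shift along the tool's x, y, z in units of 0.2 m (1.0 is 0.2 m), then the turn, a rotation vector about the tool's x, y, z in units of 30 degrees (1.0 is 30 degrees). In form: [[x, y, z, wx, wy, wz], ...]. A call has 1 to 10 rows; each row is the pose to reach, as a shift and turn from the pose commanded when the call began, along the tool's axes at that moment; what a row does not reach only later rows make up. A row lasts 1/12 s, in which the tool goes at most 41.7 mm and 7.16 degrees, less where a joint would pass 70% of its speed; a pose out of reach is approached as far as the arm can. A call with a number of a shift or a turn outside -1 to 1 is refused whole. A call with a gripper value outside its range is refused whole. OPENING is the gripper's target within -1 to 1 (shut at 1, half-way at 0, fully open at -1), set as the call begins (- or left out, the last holds). The fingers move at their own pace and stop on an object; the grip force is fixed at half the most. Time passes only in rows, so rows that repeat a pose let the fingers close. It gives the time, the measured TCP pose, the force, the opening and the grip force at its end, in the units of the state.
- robot.get_obs(): the state, without advancing time (a new reading comes with each control period).
- viewer.snapshot(name): name is "scene" or "top"; returns the picture (400x640x3 uint8, red, green, blue); there is no depth.
- viewer.calibration(name): a dict with "fx", "fy", "cx", "cy" (pixels), "R" (3x3) and "t" (3): a world point X has camera coordinates R X + t. Camera axes: x right, y down, z forward; pixel columns grow to the right and rows downward; lengths in m; the calibration is good to about 2 mm. A picture is of the moment at which its call begins. calibration takes no time and is no camera call.
- robot.close_job(): hands the job in; it is judged then, once.
The state is a dict: "time": time; "joint_positions": joint angles; "qvel": joint speeds; "joint_torque": joint torques, N m; "tool_pos": TCP position; "ee_rot": TCP orientation; "wrist_force": force on the tool from outside, world axes, zero at the start; "wrist_torque": the same for the moment, N m; "width": finger opening in m; "finger_force": force on a finger pad.
Only numpy, scipy, OpenCV 4.12 (cv2) and the standard library are available. Lean on these libraries where they do the work, as an engineer would, in place of code of your own. Each camera call takes 0.05 s, during which the arm holds its last target. There are 200 camera calls.

### The job

Put the hot chisel that lies on the table away: roll the tool store's slatted shutter up by its pull bar, lay the chisel lengthwise and centred in the empty wooden rest inside without dropping it, then roll the shutter fully down onto its sill. Leave the bar in the other rest, and the spanner and horseshoe on the table, where they are.

Things in the scene. Friction and masses are not known exactly. Their poses are not given: they have to be found in the camera images.
- store: Roll-top tool store, a grey steel case 388 mm wide, 270 deep, 185 high, fixed. Origin: centre of its underside; x to its back, y to its left seen from the front, z up. The front sill is 120 high and ends 93 before the origin; inside, a wooden deck lies 100 up, 364 wide between the cheeks; false back 74 behind the origin, fixed hood from 80 behind it. The drawer below is locked.
- shutter (a joint): Shutter of aluminium slats: angle (rad) its lead slat, the lowest, with the pull bar, has rolled up round track_axis. 0 = fully down on the sill, 1.18 = fully open (stop). Starts a little ajar; light friction (4 to 7 N at the bar), stays where it is left, no latch. The other slats follow over the top and down inside the hood.
- pull_bar (a point): Centre of the shutter's round steel pull bar, 14 mm thick, 180 long, along the store's y, on two posts 75 to either side. It runs on a circle of radius 160 round track_axis; the slat's face is 26 beyond the bar's centre, towards the axis. At joint 0 it stands 99 before and 126 above the axis (52 degrees up); at 1.18 it is past the top, 79 behind the axis and 139 above it.
- track_axis (a point): Centre of the circle on which the lead slat and pull bar roll: in the middle of the store's width, 40 mm above the table. Axes as store: the circle's axis is y, the front is -x.
- empty_rest_seat (a point): Where the chisel's centre lies when seated in the empty one of two alike wooden rests, end to end, 180 mm apart, 37 before the store's middle (which is empty varies). y along the groove (the store's y), z up. Two saddles 14 thick, 47 to either side along y; groove 20 wide at its floor (11.5 below this point), 40 at its top (0.5 below). Between them 80 is free for fingers, down to 22.5 below.
- chisel_mid (a point): Centre, half-way up, of the hot chisel: an octagonal steel bar 154 mm long and 22 thick, blunt ends, 0.26 to 0.43 kg, lying loose on the table. Its length is along y, z is up.
- stored_bar_mid (a point): Centre of the round steel bar, 151 mm long (along its y) and 15 thick, that lies loose in the other rest. To be left there.
- spanner: Double open-end spanner, 216 mm long (along its y), 40 wide, 8 thick, loose on the table; origin at the centre of its underside. A bystander.
- horseshoe: Horseshoe, 118 by 124 mm, 9 thick, lying loose on the table; origin at the centre of its underside. A bystander.

How it is judged:
By the outcome, as a careful person would: the job done as asked, in the order asked, and still so for the second after the job is handed in, with the robot touching nothing.
It also fails if it takes over 66 s, if anything falls off the work surface, if the arm or the gripper's body presses on something with over 40 N, if the wrist force passes 120 N, or if a joint passes its speed limit or range.

## Working session

There is one attempt and no reset: what is moved stays moved. The work goes in short steps, Python scripts to look and compute and a shell command to move; the robot and the scene stay as the last step left them, time stands still between calls to the robot, and variables do not carry over. Pictures are saved under pics/ and viewed, at most 10 in all, crops included, and the job is handed in when it is done.

```bash
mkdir -p pics; python3 - <<'E'
from bench import robot, viewer
import cv2,json
for n in ("scene","top"):
    im=viewer.snapshot(n); cv2.imwrite(f"pics/{n}0.png",im[:,:,::-1])
    c=viewer.calibration(n); print(n,c)
o=robot.get_obs(); print(o)
E
```

```text
scene {'fx': 430.0128153618792, 'fy': 430.0128153618792, 'cx': 319.9409810661335, 'cy': 207.5675732824102, 'R': array([[ 0.75364385,  0.65722556, -0.00868961],
       [ 0.53605976, -0.62224516, -0.57048304],
       [-0.38034311,  0.42528288, -0.82126341]]), 't': array([-0.40995328, -0.27268154,  1.50322027])}
top {'fx': 515.1341776903294, 'fy': 515.1341776903294, 'cx': 310.149087071854, 'cy': 200.09854637938452, 'R': array([[ 0.00622015, -0.99990126, -0.0126009 ],
       [-0.99344716, -0.00474092, -0.114194  ],
       [ 0.11412298,  0.01322863, -0.99337855]]), 't': array([-0.02421424,  0.58986779,  1.62303919])}
{'time': 0.1, 'joint_positions': array([ 1.07188420e+00,  8.78747485e-02,  1.37206417e+00,  6.23772595e-06,
        1.68358444e+00, -1.03083102e-01]), 'qvel': array([-0.00386586, -0.00015405, -0.00267141,  0.00201005,  0.00047407,
        0.00063753]), 'joint_torque': array([ 2.69803182e-03, -3.41251838e+01, -3.03300834e+01,  7.19899382e-02,
        3.04862985e-02, -1.04756505e-04]), 'tool_pos': array([0.2118297 , 0.50705438, 0.20444444]), 'ee_rot': array([-3.13967283e+00, -2.04837370e-04,  2.74576413e+00]), 'wrist_force': array([-0.37074694, -0.42578076, -0.25583383]), 'wrist_torque': array([ 0.03815653, -0.03818933,  0.00450078]), 'finger_force': 0.0, 'width': 0.0940180200391585}
```

View pics/scene0.png

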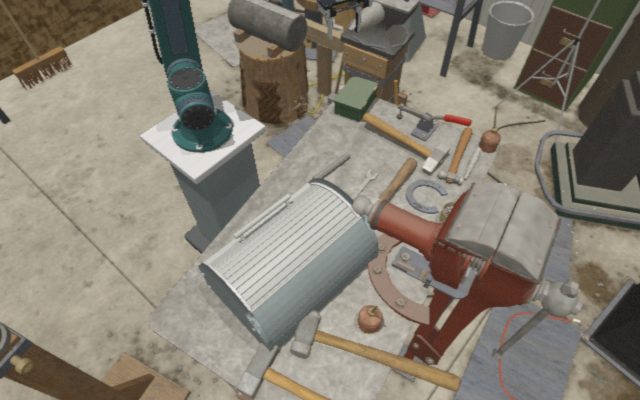

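View pics/top0.png

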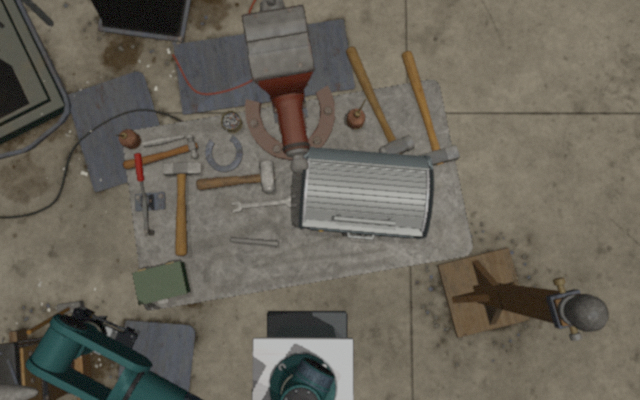

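Top view: the store spans about (300–432, 150–238), its pull bar near (362,219), the chisel is at (255,241), the spanner at (265,204) and the horseshoe at (225,153). Next, zoomed crops.

```bash
cat > h.py <<'E'
import numpy as np, cv2
from bench import robot, viewer
def ray(n,p):
    c=viewer.calibration(n);R=np.array(c['R']);t=np.array(c['t'])
    d=R.T@np.array([(p[0]-c['cx'])/c['fx'],(p[1]-c['cy'])/c['fy'],1]);return -R.T@t,d
def onz(n,p,z):
    o,d=ray(n,p);return o+d*(z-o[2])/d[2]
def two(p,q,a='top',b='scene'):
    o,d=ray(a,p);O,D=ray(b,q)
    s=np.linalg.lstsq(np.c_[d,-D],O-o,rcond=None)[0]
    A=o+d*s[0];B=O+D*s[1];return (A+B)/2,np.linalg.norm(A-B)
def proj(n,X):
    c=viewer.calibration(n);v=np.array(c['R'])@np.array(X)+c['t'];return c['fx']*v[0]/v[2]+c['cx'],c['fy']*v[1]/v[2]+c['cy']
def st():
    o=robot.get_obs();print(o['time'],np.round(o['tool_pos'],4),np.round(o['ee_rot'],4),np.round(o['wrist_force'],1),round(o['width'],4),np.round(o['joint_positions'],3))
E
python3 - <<'E'
import cv2,numpy as np
a=cv2.imread('pics/top0.png')[140:255,225:440];b=cv2.imread('pics/scene0.png')[150:345,195:385]
a=cv2.resize(a,None,fx=3.7,fy=3.7,interpolation=cv2.INTER_CUBIC);b=cv2.resize(b,None,fx=3,fy=3,interpolation=cv2.INTER_CUBIC)
print(a.shape,b.shape)
cv2.imwrite('pics/topc.png',a);cv2.imwrite('pics/scenec.png',b)
E
```

```text
(426, 796, 3) (585, 570, 3)
```

View pics/topc.png

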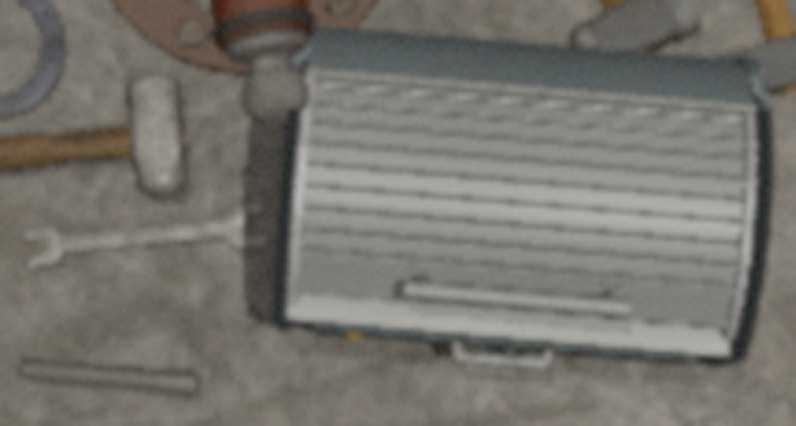

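View pics/scenec.png

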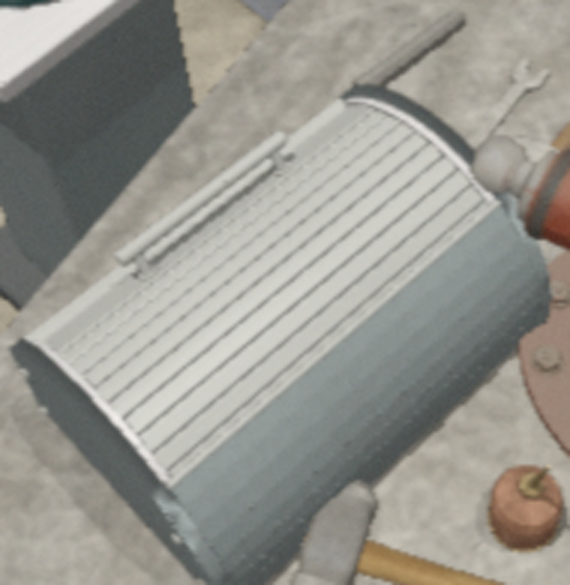

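```bash
python3 - <<'E'
from h import *
T=lambda u,v:(u/3.7+225-.36,v/3.7+140-.36); S=lambda u,v:(u/3+195-.33,v/3+150-.33)
L,e1=two(T(400,289),S(282,138)); Rr,e2=two(T(630,309),S(120,257))
print('bar',L,e1,Rr,e2,np.linalg.norm(L-Rr)); y=(L-Rr);print('yaw',np.degrees(np.arctan2(-y[0],y[1])))
M=(L+Rr)/2;print(M)
for uv in [((22,369),(198,383))]:
    a,b=[onz('top',T(*p),.011) for p in uv];print('chisel',a,b,np.linalg.norm(a-b),(a+b)/2,'yaw',np.degrees(np.arctan2(-(a-b)[0],(a-b)[1])))
# sill front corners (top view, front top edge z=.12)
a=onz('top',T(287,322),.125);b=onz('top',T(735,357),.125);print('front',a,b,np.linalg.norm(a-b),np.degrees(np.arctan2(-(a-b)[0],(a-b)[1])))
A=two(T(735,357),S(18,343));print(A); A=two(T(287,322),S(350,92));print(A)
A=two(T(308,68),S(495,205));print('hoodL',A); A=two(T(755,105),S(172,485));print('hoodR',A)
# spanner ends
for p in [(30,248),(262,232)]: print('sp',onz('top',T(*p),.004))
im=cv2.imread('pics/top0.png');print(proj('top',M),proj('top',[.4,0,.1]))
E
```

```text
bar [ 0.52086232 -0.09181591  0.16714416] 0.005823993773147488 [ 0.50680348 -0.27120334  0.17526041] 0.001352133463263066 0.18012045200212415
yaw -4.481191885172273
[ 0.5138329  -0.18150962  0.17120229]
chisel [0.46335956 0.2361954  0.011     ] [0.45204291 0.08186862 0.011     ] 0.15474114390191376 [0.45770124 0.15903201 0.011     ] yaw -4.193942564500851
front [0.49861368 0.00129688 0.125     ] [ 0.47214582 -0.36286641  0.125     ] 0.36512388087638825 -4.157023093090162
(array([ 0.47173348, -0.36555162,  0.11801603]), np.float64(0.0028599334511891254))
(array([0.50214595, 0.00509304, 0.1218747 ]), np.float64(0.009954559320391465))
hoodL (array([ 0.7009926 , -0.01752864,  0.15387807]), np.float64(0.007260034009565796))
hoodR (array([ 0.67329979, -0.37566465,  0.16019891]), np.float64(0.000388582597820411))
sp [0.5705316  0.23282419 0.004     ]
sp [0.58577294 0.02749613 0.004     ]
(np.float64(364.18672995097154), np.float64(220.82126994745718)) (np.float64(302.60391923241843), np.float64(259.5340266882903))
```

```bash
cat >> h.py <<'E'
from scipy.spatial.transform import Rotation as Ro
Y=-4.3
def pose(p,tilt=0,yaw=90+Y):  # tool x = store y, tool y = store x, tilt>0: fingers point to the store's back
    return np.array(p,float),Ro.from_euler('xyz',[180,0,yaw],degrees=True)*Ro.from_euler('x',-tilt,degrees=True)
def cur():
    o=robot.get_obs();return o['tool_pos'],Ro.from_euler('xyz',o['ee_rot'])
def rows(*P,start=None):
    p,r=start or cur()
    for q,s in P:
        print(np.round(np.r_[r.inv().apply(q-p)/.2,np.degrees((r.inv()*s).as_rotvec())/30],3).tolist()); p,r=q,s
E
python3 - <<'E'
from h import *
rows(pose([.33,.36,.28],0,133),pose([.40,.18,.28],0,109),pose([.42,-.02,.28],0),pose([.48,-.179,.23],30))
E
```

```text
[-0.829, -0.451, -0.377, -0.004, 0.0, 0.811]
[-0.897, -0.358, -0.0, -0.0, -0.0, 0.8]
[-0.978, -0.231, -0.0, 0.0, -0.0, 0.777]
[-0.77, 0.359, 0.25, -1.0, -0.0, -0.0]
```

```bash
H="python3 -m handwheel"
$H '[[-0.41,-0.22,-0.19,0,0,0.4],[-0.83,-0.45,-0.38,0,0,0.81],[-0.83,-0.45,-0.38,0,0,0.81],[-0.83,-0.45,-0.38,0,0,0.81],[-0.83,-0.45,-0.38,0,0,0.81],[-0.83,-0.45,-0.38,0,0,0.81]]' 0
$H '[[-0.45,-0.18,0,0,0,0.4],[-0.9,-0.36,0,0,0,0.8],[-0.9,-0.36,0,0,0,0.8],[-0.9,-0.36,0,0,0,0.8],[-0.9,-0.36,0,0,0,0.8],[-0.9,-0.36,0,0,0,0.8]]'
$H '[[-0.49,-0.12,0,0,0,0.39],[-0.98,-0.23,0,0,0,0.78],[-0.98,-0.23,0,0,0,0.78],[-0.98,-0.23,0,0,0,0.78],[-0.98,-0.23,0,0,0,0.78],[-0.98,-0.23,0,0,0,0.78]]'
python3 - <<'E'
from h import *
st(); rows(pose([.48,-.179,.23],30))
E
```

```text
time: 0.6
tool_pos: [0.3346, 0.357, 0.2846]
ee_rot: [3.136, 0.003, 2.314]
wrist_force: [0.2, -0.2, 0.6]
width: 0.0573
finger_force: 0.0
time: 1.1
tool_pos: [0.4017, 0.1761, 0.2806]
ee_rot: [-3.14, 0.002, 1.896]
wrist_force: [1.2, 0.7, -0.2]
width: 0.047
finger_force: 0.0
time: 1.6
tool_pos: [0.4213, -0.0245, 0.2804]
ee_rot: [-3.14, 0.002, 1.487]
wrist_force: [0.3, -0.2, -0.2]
width: 0.0467
finger_force: 0.0
1.6 [ 0.4213 -0.0245  0.2804] [-3.1401e+00  1.8000e-03  1.4874e+00] [ 0.3 -0.2 -0.2] 0.0467 [-0.191 -0.201  1.498 -0.002  1.846 -0.108]
[-0.745, 0.357, 0.253, -1.003, 0.008, -0.015]
```

```bash
H="python3 -m handwheel"
$H '[[-0.37,0.18,0.13,-0.5,0,0],[-0.745,0.355,0.25,-1,0,0],[-0.745,0.355,0.25,-1,0,0],[-0.745,0.355,0.25,-1,0,0],[-0.745,0.355,0.25,-1,0,0],[-0.745,0.355,0.25,-1,0,0],[-0.745,0.355,0.25,-1,0,0]]'
python3 - <<'E'
from h import *
st(); im=viewer.snapshot('scene'); cv2.imwrite('pics/s1.png',cv2.resize(im[100:300,150:400,::-1],None,fx=3,fy=3))
M=np.array([.5138,-.1815,.1712]); z=cur()[1].apply([0,0,1]); rows((M+.012*z,pose(M,30)[1]))
E
```

```text
time: 2.18
tool_pos: [0.4805, -0.1734, 0.231]
ee_rot: [2.619, -0.002, 1.494]
wrist_force: [1.5, 1.2, 1.1]
width: 0.047
finger_force: 0.0
2.1833 [ 0.4805 -0.1734  0.231 ] [ 2.6192e+00 -2.3000e-03  1.4944e+00] [1.5 1.2 1.1] 0.047 [-0.648 -0.383  1.822  0.289  1.265 -0.597]
[-0.03, -0.01, 0.407, 0.001, -0.002, 0.0]
```

View pics/s1.png

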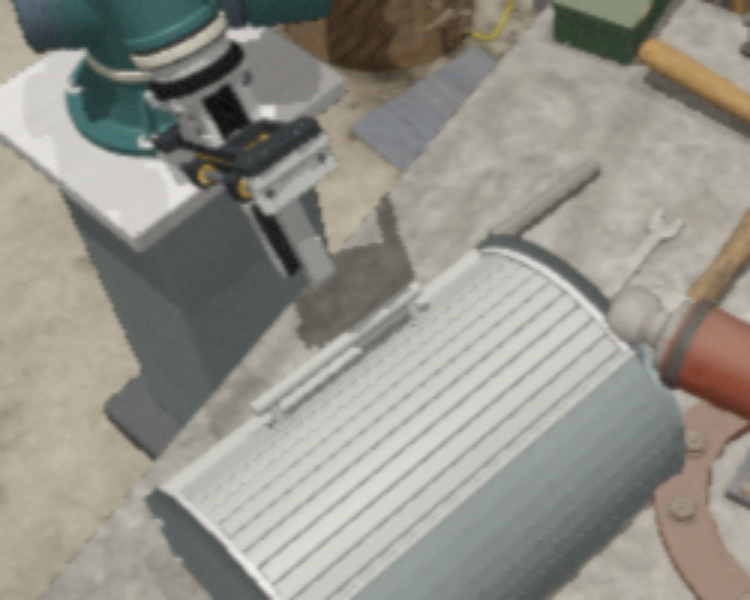

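The open fingers, at about (300,270) in the crop, are poised in front of the bar, whose centre is near (340,350). Advance and close.

```bash
H="python3 -m handwheel"
$H '[[-0.03,0,0.1,0,0,0],[-0.03,-0.01,0.2,0,0,0],[-0.03,-0.01,0.3,0,0,0],[-0.03,-0.01,0.36,0,0,0],[-0.03,-0.01,0.4,0,0,0],[-0.03,-0.01,0.4,0,0,0]]'
$H '[[0,0,0,0,0,0],[0,0,0,0,0,0],[0,0,0,0,0,0],[0,0,0,0,0,0],[0,0,0,0,0,0],[0,0,0,0,0,0]]' 1
python3 - <<'E'
from h import *
st()
E
```

```text
time: 2.73
tool_pos: [0.5193, -0.181, 0.1603]
ee_rot: [2.62, -0.001, 1.499]
wrist_force: [-0.3, -0.3, 0.3]
width: 0.0468
finger_force: 0.0
time: 3.23
tool_pos: [0.5186, -0.1838, 0.1622]
ee_rot: [2.616, 0.0, 1.494]
wrist_force: [1.7, 0.1, 0.6]
width: 0.0131
finger_force: 30.0
3.2333 [ 0.5186 -0.1838  0.1622] [2.6159e+00 3.0000e-04 1.4938e+00] [1.7 0.1 0.6] 0.0131 [-0.608 -0.262  1.873  0.291  1.085 -0.61 ]
```

```bash
cat >> h.py <<'E'
def arc(A,a0,a1,t0,t1,d,n,start=None):
    """A: axis xyz; elevations deg; tilts deg; TCP d beyond the bar; rows from the start pose"""
    p,r=start or cur(); xs=np.array([np.cos(np.radians(Y)),np.sin(np.radians(Y)),0])
    for k in range(1,n+1):
        a=np.radians(a0+(a1-a0)*k/n);q,s=pose([0,0,0],t0+(t1-t0)*k/n)
        q=A-.16*np.cos(a)*xs+[0,0,.16*np.sin(a)]+d*s.apply([0,0,1])
        print(np.round(np.r_[r.inv().apply(q-p)/.2,np.degrees((r.inv()*s).as_rotvec())/30],3).tolist())
    return q,s
E
python3 - <<'E'
from h import *
p,r=cur(); b=p-.012*r.apply([0,0,1]); print(b); xs=np.array([np.cos(np.radians(Y)),np.sin(np.radians(Y)),0])
a=np.arcsin((b[2]-.04)/.16); A=b+.16*np.cos(a)*xs; A[2]=.04; print(np.degrees(a),A)
a=np.degrees(a); arc(A,a,80,30,19,.012,8)
E
```

```text
[ 0.51263647 -0.18328863  0.1726125 ]
55.97854583421023 [ 0.601905   -0.19000076  0.04      ]
[0.0, 0.04, -0.002, 0.05, 0.002, -0.003]
[0.0, 0.081, -0.001, 0.096, 0.002, -0.003]
[0.0, 0.121, 0.001, 0.142, 0.002, -0.003]
[0.0, 0.161, 0.006, 0.187, 0.002, -0.003]
[0.0, 0.201, 0.013, 0.233, 0.002, -0.003]
[0.0, 0.241, 0.022, 0.279, 0.002, -0.003]
[0.001, 0.28, 0.033, 0.325, 0.002, -0.003]
[0.001, 0.318, 0.046, 0.371, 0.002, -0.003]
```

```bash
H="python3 -m handwheel"
$H '[[0,0.04,0,0.05,0,0],[0,0.08,0,0.1,0,0],[0,0.12,0,0.14,0,0],[0,0.16,0.005,0.19,0,0],[0,0.2,0.015,0.23,0,0],[0,0.24,0.02,0.28,0,0],[0,0.28,0.03,0.32,0,0],[0,0.32,0.045,0.37,0,0],[0,0.32,0.045,0.37,0,0]]'
python3 - <<'E'
from h import *
st(); A=np.array([.6019,-.19,.04]); p,r=cur(); b=p-.012*r.apply([0,0,1]); d=b-A; print(b,np.hypot(np.hypot(d[0],d[1]),d[2]),np.degrees(np.arctan2(d[2],np.hypot(d[0],d[1]))))
arc(A,80,119,19,0,.012,10)
E
```

```text
time: 3.98
tool_pos: [0.5784, -0.1886, 0.1861]
ee_rot: [2.814, 0.001, 1.495]
wrist_force: [-2.2, -0.1, 3.4]
width: 0.0132
finger_force: 30.0
3.9833 [ 0.5784 -0.1886  0.1861] [2.8135e+00 6.0000e-04 1.4945e+00] [-2.2 -0.1  3.4] 0.0132 [-0.482 -0.016  1.552  0.132  1.304 -0.421]
[ 0.57450823 -0.18825332  0.19741765] 0.15979260792213573 80.1093154005906
[0.002, 0.05, 0.009, 0.057, 0.002, -0.002]
[0.002, 0.101, 0.023, 0.12, 0.002, -0.002]
[0.002, 0.151, 0.04, 0.183, 0.002, -0.002]
[0.002, 0.199, 0.06, 0.247, 0.002, -0.002]
[0.002, 0.246, 0.084, 0.31, 0.002, -0.002]
[0.002, 0.291, 0.111, 0.373, 0.002, -0.002]
[0.002, 0.334, 0.141, 0.437, 0.002, -0.002]
[0.002, 0.375, 0.174, 0.5, 0.002, -0.002]
[0.002, 0.414, 0.21, 0.563, 0.002, -0.002]
[0.002, 0.45, 0.249, 0.627, 0.002, -0.002]
```

Forces are tiny; continue to the stop.

```bash
H="python3 -m handwheel"
$H '[[0,0.05,0.01,0.06,0,0],[0,0.1,0.025,0.12,0,0],[0,0.15,0.04,0.18,0,0],[0,0.2,0.06,0.25,0,0],[0,0.245,0.085,0.31,0,0],[0,0.29,0.11,0.37,0,0],[0,0.335,0.14,0.44,0,0],[0,0.375,0.175,0.5,0,0],[0,0.415,0.21,0.56,0,0],[0,0.45,0.25,0.62,0,0]]'
python3 - <<'E'
from h import *
st(); A=np.array([.6019,-.19,.04]); p,r=cur(); b=p-.012*r.apply([0,0,1]); d=b-A; print(b,np.hypot(np.hypot(d[0],d[1]),d[2]),np.degrees(np.arctan2(d[2],-d[0])))
E
```

```text
time: 4.82
tool_pos: [0.6783, -0.1969, 0.1683]
ee_rot: [3.138, 0.001, 1.493]
wrist_force: [-2.6, -1.4, 5.4]
width: 0.0134
finger_force: 30.0
4.8167 [ 0.6783 -0.1969  0.1683] [3.1381e+00 1.4000e-03 1.4933e+00] [-2.6 -1.4  5.4] 0.0134 [-0.363  0.448  1.    -0.     1.691 -0.285]
[ 0.6783056  -0.19685856  0.18034115] 0.1599390333039304 118.56509553292827
```

```bash
H="python3 -m handwheel"
$H '[[0,0.01,0.005,0,0,0],[0,0.015,0.01,0,0,0],[0,0.015,0.01,0,0,0]]'
$H '[[0,0,0,0,0,0],[0,0,0,0,0,0],[0,0,0,0,0,0]]' 0.5
$H '[[0,0,-0.1,0,0,0],[0,0,-0.2,0,0,0],[0,0,-0.35,0,0,0],[0,0,-0.5,0,0,0],[0,0,-0.5,0,0,0]]'
python3 - <<'E'
from h import *
st(); rows(pose([.57,-.02,.27]),pose([.4577,.159,.15]))
E
```

```text
time: 5.07
tool_pos: [0.6829, -0.1972, 0.1657]
ee_rot: [3.133, 0.002, 1.494]
wrist_force: [3.6, -4.1, 1.7]
width: 0.0131
finger_force: 30.0
time: 5.32
tool_pos: [0.6812, -0.1952, 0.1648]
ee_rot: [3.138, -0.002, 1.495]
wrist_force: [-1.2, 0.2, 0.0]
width: 0.0232
finger_force: 0.0
time: 5.73
tool_pos: [0.6828, -0.1959, 0.2736]
ee_rot: [3.125, 0.003, 1.495]
wrist_force: [0.4, 0.0, 1.3]
width: 0.0234
finger_force: 0.0
5.7333 [ 0.6828 -0.1959  0.2736] [3.1247e+00 2.6000e-03 1.4950e+00] [0.4 0.  1.3] 0.0234 [-0.36   0.454  0.784  0.002  1.886 -0.284]
[0.835, -0.629, 0.005, 0.032, 0.005, -0.001]
[0.85, -0.627, 0.6, 0.0, 0.0, 0.0]
```

```bash
H="python3 -m handwheel"
$H '[[0.2,-0.15,0,0,0,0],[0.42,-0.31,0,0,0,0],[0.63,-0.47,0,0,0,0],[0.83,-0.63,0,0,0,0],[0.83,-0.63,0,0,0,0],[0.83,-0.63,0,0,0,0],[0.83,-0.63,0,0,0,0],[0.83,-0.63,0,0,0,0]]' 0
$H '[[0.2,-0.15,0.1,0,0,0],[0.42,-0.31,0.25,0,0,0],[0.63,-0.47,0.4,0,0,0],[0.85,-0.63,0.5,0,0,0],[0.85,-0.63,0.6,0,0,0],[0.85,-0.63,0.6,0,0,0],[0.85,-0.63,0.6,0,0,0],[0.85,-0.63,0.6,0,0,0]]'
python3 - <<'E'
from h import *
st()
a=viewer.snapshot('top')[140:265,285:445,::-1];b=viewer.snapshot('scene')[160:360,190:400,::-1]
cv2.imwrite('pics/t2.png',cv2.resize(a,None,fx=4.5,fy=4.5,interpolation=cv2.INTER_CUBIC));cv2.imwrite('pics/s2.png',cv2.resize(b,None,fx=3,fy=3,interpolation=cv2.INTER_CUBIC))
E
```

```text
time: 6.4
tool_pos: [0.5683, -0.0207, 0.2643]
ee_rot: [3.136, 0.0, 1.495]
wrist_force: [0.0, 0.3, -0.0]
width: 0.047
finger_force: 0.0
time: 7.07
tool_pos: [0.4558, 0.158, 0.142]
ee_rot: [3.14, 0.002, 1.495]
wrist_force: [0.3, -0.4, -0.1]
width: 0.047
finger_force: 0.0
7.0667 [0.4558 0.158  0.142 ] [3.1400e+00 1.6000e-03 1.4954e+00] [ 0.3 -0.4 -0.1] 0.047 [ 0.218 -0.043  1.63  -0.002  1.554  0.293]
```

View pics/t2.png

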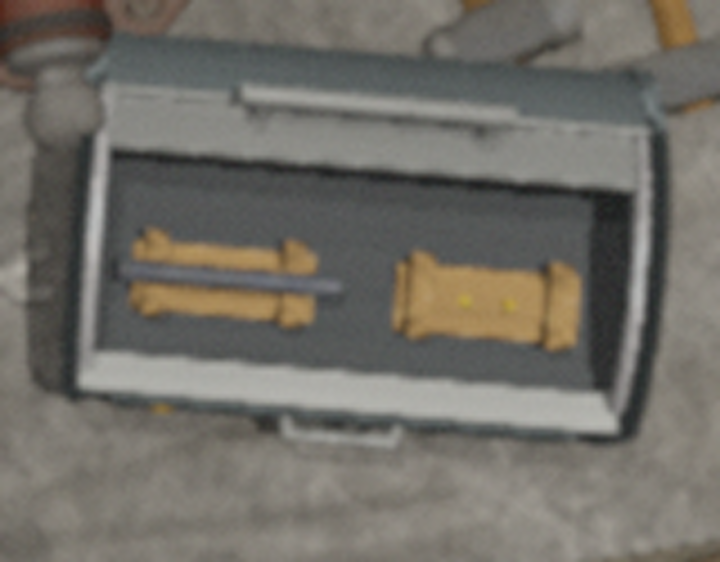

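View pics/s2.png

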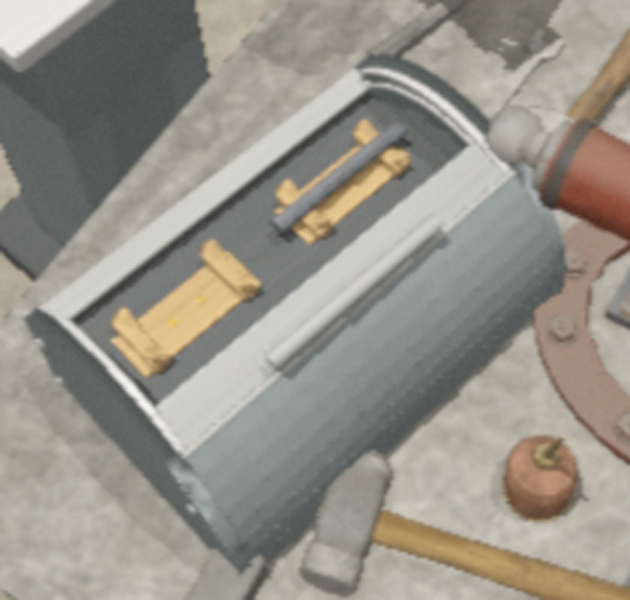

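The shutter is fully open. The bar lies in the left rest, with ends at (120,269) and (341,287) in the top crop. The right rest is empty: its saddles are near (421,293) and (563,307) there, and near (231,271) and (143,343) in the scene crop.

```bash
python3 - <<'E'
from h import *
T=lambda u,v:(u/4.5+285-.39,v/4.5+140-.39); S=lambda u,v:(u/3+190-.33,v/3+160-.33)
a,b=onz('top',T(120,269),.1185),onz('top',T(341,287),.1185);print('bar',a,b,(a+b)/2,np.linalg.norm(a-b),np.degrees(np.arctan2(-(a-b)[0],(a-b)[1])))
print('two',two(T(120,269),S(400,131)),two(T(341,287),S(282,222)))
xs=np.array([np.cos(np.radians(Y)),np.sin(np.radians(Y)),0]);ys=np.array([-xs[1],xs[0],0])
print('seat from bar',(a+b)/2-.18*ys)
P=[onz('top',T(*p),.123) for p in [(421,293),(563,307)]];print('saddles',P,sum(P)/2,np.linalg.norm(P[0]-P[1]))
P=[onz('scene',S(*p),.123) for p in [(231,271),(143,343)]];print('saddles sc',P,sum(P)/2,np.linalg.norm(P[0]-P[1]))
A=np.array([.602,-.19]);d=sum(P)[:2]/2-A;print('rel axis',d@xs[:2],d@ys[:2])
# wood masks right rest
for n,f in(('top','t2'),('scene','s2')):
    im=cv2.imread(f'pics/{f}.png');h=cv2.cvtColor(im,cv2.COLOR_BGR2HSV);m=cv2.inRange(h,(10,70,100),(28,255,255))
    for c in cv2.findContours(m,cv2.RETR_EXTERNAL,cv2.CHAIN_APPROX_SIMPLE)[0]:
        if cv2.contourArea(c)>1500:
            r=cv2.minAreaRect(c);M=T if n=='top' else S
            print(n,r,onz(n,M(*r[0]),.118))
# store opening centre line between cheeks at front sill inner corners
L=onz('top',T(95,352),.12);R_=onz('top',T(618,392),.12);print('sill inner',L,R_,np.linalg.norm(L-R_),np.degrees(np.arctan2(-(L-R_)[0],(L-R_)[1])))
# chisel relocation, arm aside from scene?
E
```

```text
bar [ 0.58244173 -0.02552686  0.1185    ] [ 0.57089396 -0.17510915  0.1185    ] [ 0.57666784 -0.100318    0.1185    ] 0.1500273687982311 -4.41448461819249
two (array([ 0.58151042, -0.02659782,  0.11808183]), np.float64(0.002899360963894503)) (array([ 0.57065882, -0.1731083 ,  0.12890607]), np.float64(0.0028700679029585604))
seat from bar [ 0.56317167 -0.27981133  0.1185    ]
saddles [array([ 0.56659733, -0.2285682 ,  0.123     ]), array([ 0.5575881 , -0.32390464,  0.123     ])] [ 0.56209272 -0.27623642  0.123     ] 0.09576117745126668
saddles sc [array([ 0.56961105, -0.23260864,  0.123     ]), array([ 0.56280246, -0.32665232,  0.123     ])] [ 0.56620676 -0.27963048  0.123     ] 0.09428982291407918
rel axis -0.02897211098410006 -0.09206191674738473
top ((221.33956909179688, 304.3931884765625), (186.11251831054688, 34.469661712646484), 4.844000339508057) [ 0.55871916 -0.09423039  0.118     ]
top ((486.4440002441406, 300.8741455078125), (187.43203735351562, 89.19401550292969), 4.624151229858398) [ 0.56199495 -0.27326712  0.118     ]
top ((225.12664794921875, 251.2936248779297), (185.430
[... 314 characters left out ...]
72), 17.63007926940918) [ 0.89329679 -0.27651312  0.118     ]
scene ((540.0, 478.0), (84.0, 72.0), 90.0) [ 0.87461937 -0.20394835  0.118     ]
scene ((181.54705810546875, 306.5377197265625), (72.6976547241211, 152.623779296875), 50.81248474121094) [ 0.55997722 -0.2817663   0.118     ]
scene ((351.82489013671875, 194.4845428466797), (29.43852996826172, 136.58566284179688), 50.042449951171875) [ 0.59324603 -0.10715216  0.118     ]
scene ((607.8375854492188, 83.06159973144531), (29.185230255126953, 108.8705062866211), 36.51105499267578) [0.69155715 0.1402243  0.118     ]
sill inner [ 0.52582117 -0.00901515  0.12      ] [ 0.50072793 -0.36037573  0.12      ] 0.35225548811965013 -4.084976790420286
```

```bash
H="python3 -m handwheel"
$H '[[0,0.01,0.15,0,0,0],[0,0.01,0.3,0,0,0],[0,0.01,0.45,0,0,0],[0,0.01,0.55,0,0,0],[0,0.01,0.62,0,0,0],[0,0.01,0.66,0,0,0],[0,0.01,0.69,0,0,0],[0,0.01,0.69,0,0,0]]'
$H '[[0,0,0,0,0,0],[0,0,0,0,0,0],[0,0,0,0,0,0],[0,0,0,0,0,0],[0,0,0,0,0,0],[0,0,0,0,0,0]]' 1
python3 - <<'E'
from h import *
st()
E
```

```text
time: 7.83
tool_pos: [0.4602, 0.1572, 0.0059]
ee_rot: [3.136, 0.0, 1.493]
wrist_force: [-0.8, -0.7, -0.4]
width: 0.0469
finger_force: 0.0
time: 8.33
tool_pos: [0.4582, 0.1584, 0.0067]
ee_rot: [3.138, -0.0, 1.495]
wrist_force: [-5.9, 0.2, 6.0]
width: 0.0206
finger_force: 30.0
8.3333 [0.4582 0.1584 0.0067] [ 3.1384e+00 -3.0000e-04  1.4945e+00] [-5.9  0.2  6. ] 0.0206 [ 2.160e-01  7.200e-02  1.797e+00 -1.000e-03  1.269e+00  2.930e-01]
```

```bash
H="python3 -m handwheel"
$H '[[0,0,-0.03,0,0,0],[0,0,-0.1,0,0,0],[0,0,-0.25,0,0,0],[0,0,-0.4,0,0,0],[0,0,-0.6,0,0,0],[0,0,-0.8,0,0,0],[0,0,-0.95,0,0,0],[0,0,-1,0,0,0],[0,0,-1,0,0,0]]'
python3 - <<'E'
from h import *
st(); rows(pose([.46,.02,.265]),pose([.515,-.15,.265]),pose([.563,-.2785,.265]))
E
```

```text
time: 9.08
tool_pos: [0.46, 0.1585, 0.2092]
ee_rot: [3.129, -0.002, 1.495]
wrist_force: [0.1, -0.1, -3.4]
width: 0.0204
finger_force: 30.0
9.0833 [0.46   0.1585 0.2092] [ 3.1292e+00 -2.0000e-03  1.4945e+00] [ 0.1 -0.1 -3.4] 0.0204 [ 0.216 -0.065  1.517 -0.002  1.677  0.293]
[-0.69, 0.056, -0.28, 0.024, -0.004, -0.002]
[-0.827, 0.338, 0.0, 0.0, 0.0, 0.0]
[-0.623, 0.287, 0.0, 0.0, 0.0, 0.0]
```

```bash
H="python3 -m handwheel"
$H '[[-0.05,0,-0.05,0,0,0],[-0.15,0.01,-0.12,0,0,0],[-0.28,0.02,-0.2,0,0,0],[-0.4,0.03,-0.28,0,0,0],[-0.52,0.04,-0.28,0,0,0],[-0.62,0.05,-0.28,0,0,0],[-0.69,0.06,-0.28,0,0,0],[-0.69,0.06,-0.28,0,0,0]]'
$H '[[-0.05,0.02,0,0,0,0],[-0.15,0.06,0,0,0,0],[-0.28,0.11,0,0,0,0],[-0.4,0.16,0,0,0,0],[-0.52,0.21,0,0,0,0],[-0.64,0.26,0,0,0,0],[-0.75,0.31,0,0,0,0],[-0.83,0.34,0,0,0,0],[-0.83,0.34,0,0,0,0]]'
python3 - <<'E'
from h import *
st(); rows(pose([.563,-.2785,.265]))
E
```

```text
time: 9.75
tool_pos: [0.4581, 0.0166, 0.2588]
ee_rot: [-3.141, 0.002, 1.49]
wrist_force: [-0.5, 0.5, -2.7]
width: 0.0201
finger_force: 30.0
time: 10.5
tool_pos: [0.5146, -0.154, 0.2596]
ee_rot: [3.14, 0.0, 1.492]
wrist_force: [0.1, -0.5, -3.3]
width: 0.0208
finger_force: 30.0
10.5 [ 0.5146 -0.154   0.2596] [3.1403e+00 4.0000e-04 1.4915e+00] [ 0.1 -0.5 -3.3] 0.0208 [-0.396  0.053  1.301 -0.     1.786 -0.317]
[-0.601, 0.291, -0.026, 0.002, 0.001, -0.008]
```

```bash
H="python3 -m handwheel"
$H '[[-0.05,0.02,0,0,0,0],[-0.15,0.07,0,0,0,0],[-0.28,0.13,0,0,0,0],[-0.4,0.19,0,0,0,0],[-0.5,0.24,0,0,0,0],[-0.57,0.275,0,0,0,0],[-0.6,0.29,0,0,0,0],[-0.6,0.29,0,0,0,0]]'
$H '[[0,0,0.05,0,0,0],[0,0,0.15,0,0,0],[0,0,0.25,0,0,0],[0,0,0.34,0,0,0],[0,0,0.42,0,0,0],[0,0,0.46,0,0,0],[0,0,0.46,0,0,0]]'
python3 - <<'E'
from h import *
st(); rows(pose([.563,-.2785,.118]))
a=viewer.snapshot('top')[150:245,345:440,::-1];b=viewer.snapshot('scene')[220:320,190:290,::-1]
f=lambda x:cv2.resize(x,(400,400),interpolation=cv2.INTER_CUBIC)
cv2.imwrite('pics/hov.png',np.hstack([f(a),f(b)]))
E
```

```text
time: 11.17
tool_pos: [0.5632, -0.2757, 0.2612]
ee_rot: [3.138, -0.001, 1.494]
wrist_force: [0.3, 0.2, -3.7]
width: 0.0203
finger_force: 30.0
time: 11.75
tool_pos: [0.5621, -0.273, 0.1676]
ee_rot: [3.141, -0.003, 1.496]
wrist_force: [-0.3, -1.0, -3.3]
width: 0.0206
finger_force: 30.0
11.75 [ 0.5621 -0.273   0.1676] [ 3.1414e+00 -3.0000e-03  1.4959e+00] [-0.3 -1.  -3.3] 0.0206 [-0.544  0.264  1.241  0.003  1.637 -0.469]
[-0.028, 0.007, 0.248, 0.0, -0.006, 0.0]
```

View pics/hov.png

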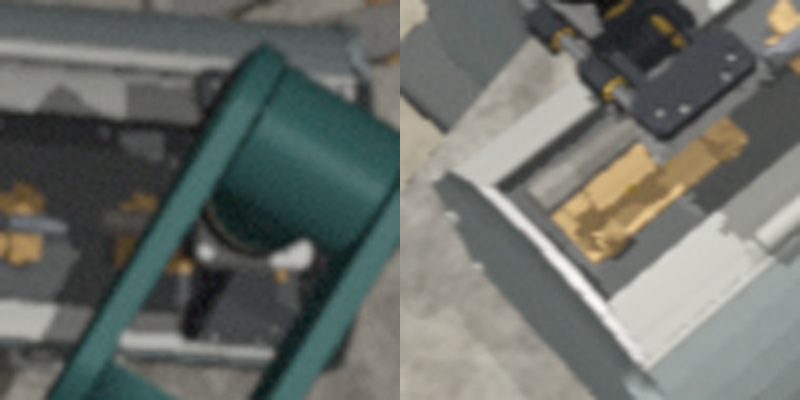

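Right half: the chisel's right end hovers near (533,180), in line with the groove of the empty rest below it.

```bash
H="python3 -m handwheel"
$H '[[-0.028,0.005,0,0,0,0],[-0.028,0.005,0,0,0,0],[-0.028,0.005,0,0,0,0],[-0.028,0.005,0,0,0,0],[-0.028,0.005,0,0,0,0]]'
python3 - <<'E'
from h import *
st(); e=onz('scene',((533-400)/4+190,180/4+220),.172)
print(e, 'expected', np.array([.5621,-.273])-.077*np.array([.075,.997]))
E
```

```text
time: 12.27
tool_pos: [0.5643, -0.281, 0.1712]
ee_rot: [3.136, 0.0, 1.494]
wrist_force: [0.1, -0.3, -3.4]
width: 0.0205
finger_force: 30.0
12.2667 [ 0.5643 -0.281   0.1712] [3.1355e+00 2.0000e-04 1.4942e+00] [ 0.1 -0.3 -3.4] 0.0205 [-0.553  0.271  1.226  0.003  1.639 -0.477]
[ 0.54443713 -0.34342404  0.172     ] expected [ 0.556325 -0.349769]
```

```bash
H="python3 -m handwheel"
for i in 1 2 3; do $H '[[0,0,0,0,0,0],[0,0,0,0,0,0],[0,0,0,0,0,0]]' | grep tool_pos; done
```

```text
tool_pos: [0.5642, -0.2808, 0.1707]
tool_pos: [0.5642, -0.2808, 0.1706]
tool_pos: [0.5642, -0.2808, 0.1707]
```

```bash
H="python3 -m handwheel"
$H '[[0.01,-0.005,0.04,0,0,0],[0.01,-0.005,0.08,0,0,0],[0.01,-0.005,0.12,0,0,0],[0.01,-0.005,0.16,0,0,0],[0.01,-0.005,0.19,0,0,0],[0.01,-0.005,0.21,0,0,0],[0.01,-0.005,0.225,0,0,0],[0.01,-0.005,0.235,0,0,0],[0.01,-0.005,0.235,0,0,0],[0.01,-0.005,0.235,0,0,0]]'
$H '[[0,0,0.005,0,0,0],[0,0,0.01,0,0,0],[0,0,0.015,0,0,0],[0,0,0.015,0,0,0],[0,0,0.015,0,0,0]]'
```

```text
time: 13.85
tool_pos: [0.5637, -0.2789, 0.124]
ee_rot: [3.136, 0.0, 1.494]
wrist_force: [-0.5, -0.1, -3.0]
width: 0.0201
finger_force: 30.0
time: 14.27
tool_pos: [0.564, -0.2791, 0.1227]
ee_rot: [3.134, 0.001, 1.494]
wrist_force: [-3.0, 0.4, 6.2]
width: 0.0206
finger_force: 30.0
```

```bash
H="python3 -m handwheel"
$H '[[0,-0.01,0,0,0,0],[0,-0.015,0,0,0,0],[0,-0.015,0,0,0,0],[0,-0.015,0,0,0,0]]'
$H '[[0,-0.005,0.005,0,0,0],[0,-0.01,0.01,0,0,0],[0,-0.01,0.01,0,0,0],[0,-0.01,0.01,0,0,0]]'
```

```text
time: 14.6
tool_pos: [0.5632, -0.279, 0.1227]
ee_rot: [3.129, 0.002, 1.495]
wrist_force: [4.7, 0.1, 5.3]
width: 0.0202
finger_force: 30.0
time: 14.93
tool_pos: [0.5631, -0.2791, 0.1227]
ee_rot: [3.124, 0.003, 1.495]
wrist_force: [7.3, 1.0, 8.0]
width: 0.0202
finger_force: 30.0
```

```bash
H="python3 -m handwheel"
$H '[[0,0.01,-0.01,0,0,0],[0,0.02,-0.015,0,0,0],[0,0.02,-0.015,0,0,0],[0,0.02,-0.015,0,0,0]]'
python3 - <<'E'
from h import *
st()
E
$H '[[0,0,0,0,0,0],[0,0,0,0,0,0],[0,0,0,0,0,0],[0,0,0,0,0,0],[0,0,0,0,0,0]]' 0.2
$H '[[0,0,-0.05,0,0,0],[0,0,-0.15,0,0,0],[0,0,-0.3,0,0,0],[0,0,-0.45,0,0,0],[0,0,-0.6,0,0,0],[0,0,-0.75,0,0,0],[0,0,-0.75,0,0,0]]'
$H '[[0.15,-0.15,0,0,0,0],[0.3,-0.3,0,0,0,0],[0.45,-0.5,0,0,0,0],[0.6,-0.7,0,0,0,0],[0.8,-0.85,0,0,0,0],[1,-1,0,0,0,0],[1,-1,0,0,0,0],[1,-1,0,0,0,0],[1,-1,0,0,0,0]]'
python3 - <<'E'
from h import *
st()
a=viewer.snapshot('top')[140:265,285:445,::-1];b=viewer.snapshot('scene')[180:300,200:360,::-1]
cv2.imwrite('pics/t3.png',cv2.resize(a,None,fx=4.5,fy=4.5,interpolation=cv2.INTER_CUBIC));cv2.imwrite('pics/s3.png',cv2.resize(b,None,fx=4,fy=4,interpolation=cv2.INTER_CUBIC))
E
```

```text
time: 15.27
tool_pos: [0.5628, -0.279, 0.1227]
ee_rot: [3.136, 0.001, 1.494]
wrist_force: [1.6, 1.2, 6.3]
width: 0.0204
finger_force: 30.0
15.2667 [ 0.5628 -0.279   0.1227] [3.1357e+00 8.0000e-04 1.4944e+00] [1.6 1.2 6.3] 0.0204 [-0.552  0.284  1.306  0.002  1.546 -0.475]
time: 15.68
tool_pos: [0.5619, -0.2785, 0.1205]
ee_rot: [3.139, -0.001, 1.494]
wrist_force: [0.7, 0.1, 1.0]
width: 0.0373
finger_force: 0.0
time: 16.27
tool_pos: [0.5637, -0.2798, 0.281]
ee_rot: [3.124, 0.007, 1.494]
wrist_force: [0.3, -0.3, 1.0]
width: 0.0376
finger_force: 0.0
time: 17.02
tool_pos: [0.3771, -0.0632, 0.2713]
ee_rot: [3.134, 0.001, 1.497]
wrist_force: [0.7, -0.2, -0.0]
width: 0.0375
finger_force: 0.0
17.0167 [ 0.3771 -0.0632  0.2713] [3.1338e+00 9.0000e-04 1.4967e+00] [ 0.7 -0.2 -0. ] 0.0375 [-3.150e-01 -3.000e-01  1.593e+00  1.000e-03  1.841e+00 -2.410e-01]
```

View pics/t3.png

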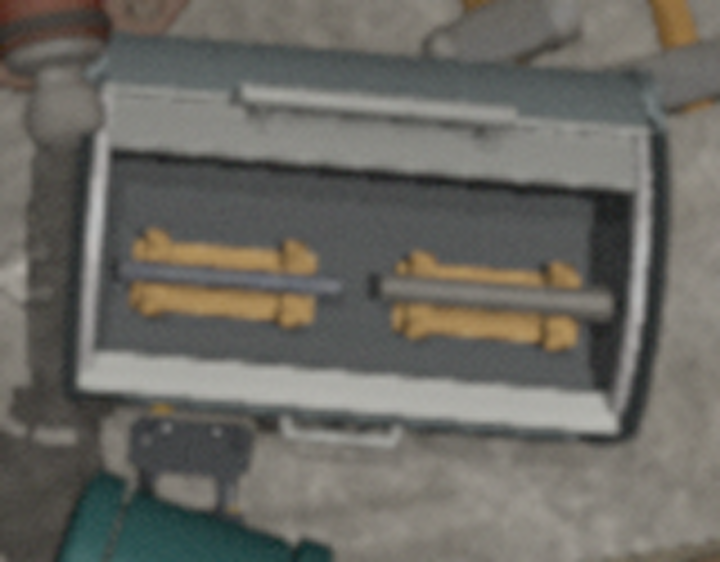

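The chisel, from about (375,287) to (613,303), lies along the groove of the right rest and is centred over its saddles. The stored bar is unmoved. Next, go back to the pull bar.

```bash
H="python3 -m handwheel"
python3 - <<'E'
from h import *
st(); rows(pose([.53,-.13,.285]),pose([.681,-.1955,.285]))
E
```

```text
17.1167 [ 0.378  -0.0645  0.2706] [3.1359e+00 5.0000e-04 1.4942e+00] [0.4 0.5 0.6] 0.0375 [-3.180e-01 -2.960e-01  1.591e+00  1.000e-03  1.841e+00 -2.410e-01]
[-0.269, 0.783, -0.068, 0.011, 0.001, -0.003]
[-0.27, 0.777, 0.0, 0.0, 0.0, 0.0]
```

```bash
H="python3 -m handwheel"
$H '[[-0.05,0.15,-0.07,0,0,0],[-0.12,0.35,-0.07,0,0,0],[-0.2,0.58,-0.07,0,0,0],[-0.27,0.78,-0.07,0,0,0],[-0.27,0.78,-0.07,0,0,0],[-0.27,0.78,-0.07,0,0,0]]' 0.35
$H '[[-0.05,0.15,0,0,0,0],[-0.12,0.35,0,0,0,0],[-0.2,0.58,0,0,0,0],[-0.27,0.78,0,0,0,0],[-0.27,0.78,0,0,0,0],[-0.27,0.78,0,0,0,0],[-0.27,0.78,0,0,0,0],[-0.27,0.78,0,0,0,0],[-0.27,0.78,0,0,0,0]]'
python3 - <<'E'
from h import *
st(); rows(pose([.681,-.196,.168]))
E
```

```text
time: 17.62
tool_pos: [0.531, -0.1322, 0.2813]
ee_rot: [-3.14, -0.002, 1.492]
wrist_force: [0.2, 0.4, 0.1]
width: 0.0302
finger_force: 0.0
time: 18.37
tool_pos: [0.6792, -0.1949, 0.2892]
ee_rot: [3.133, 0.001, 1.495]
wrist_force: [-0.5, -0.3, -0.4]
width: 0.0306
finger_force: 0.0
18.3667 [ 0.6792 -0.1949  0.2892] [3.1332e+00 8.0000e-04 1.4946e+00] [-0.5 -0.3 -0.4] 0.0306 [-0.36   0.458  0.747  0.002  1.928 -0.284]
[-0.004, 0.004, 0.606, 0.016, 0.002, -0.002]
```

```bash
H="python3 -m handwheel"
$H '[[0,0.01,0.12,0,0,0],[0,0.01,0.25,0,0,0],[0,0.01,0.36,0,0,0],[0,0.01,0.45,0,0,0],[0,0.01,0.52,0,0,0],[0,0.01,0.57,0,0,0],[0,0.01,0.6,0,0,0],[0,0.01,0.6,0,0,0]]'
$H '[[0,0,0,0,0,0],[0,0,0,0,0,0],[0,0,0,0,0,0],[0,0,0,0,0,0],[0,0,0,0,0,0]]' 1
python3 - <<'E'
from h import *
st(); A=np.array([.6019,-.19,.04]); p,r=cur(); d=p-A; z=r.apply([0,0,1])
from scipy.optimize import brentq
f=lambda k:np.linalg.norm((p-k*z-A)*[1,0,1])-.16
print([round(f(k),4) for k in (0,.005,.01,.015)])
k=brentq(f,-.02,.03); b=p-k*z-A; a=np.degrees(np.arctan2(b[2],-b[0])); print(k,a)
e=arc(A,a,97,0,11,k,8)
print(); arc(A,97,70,11,23,k,8,start=e)
E
```

```text
time: 19.03
tool_pos: [0.6821, -0.1952, 0.1661]
ee_rot: [3.137, -0.0, 1.495]
wrist_force: [-0.5, -0.0, 0.2]
width: 0.0304
finger_force: 0.0
time: 19.45
tool_pos: [0.6834, -0.1958, 0.1679]
ee_rot: [3.135, 0.001, 1.494]
wrist_force: [-0.6, 0.8, 4.3]
width: 0.0129
finger_force: 30.0
19.45 [ 0.6834 -0.1958  0.1679] [3.1345e+00 5.0000e-04 1.4943e+00] [-0.6  0.8  4.3] 0.0129 [-3.60e-01  4.56e-01  9.89e-01  1.00e-03  1.69e+00 -2.83e-01]
[np.float64(-0.0084), np.float64(-0.0041), np.float64(0.0001), np.float64(0.0044)]
0.00984903090935461 120.5790712552389
[-0.001, -0.036, -0.02, -0.032, 0.001, -0.003]
[-0.002, -0.072, -0.039, -0.078, 0.001, -0.003]
[-0.002, -0.108, -0.055, -0.124, 0.001, -0.003]
[-0.002, -0.145, -0.07, -0.17, 0.001, -0.003]
[-0.002, -0.184, -0.083, -0.216, 0.001, -0.003]
[-0.002, -0.222, -0.093, -0.261, 0.001, -0.003]
[-0.002, -0.261, -0.102, -0.307, 0.001, -0.003]
[-0.002, -0.301, -0.108, -0.353, 0.001, -0.003]

[0.0, -0.044, -0.013, -0.05, -0.0, 0.0]
[-0.0, -0.089, -0.024, -0.1, -0.0, 0.0]
[-0.0, -0.134, -0.032, -0.15, 0.0, 0.0]
[-0.0, -0.179, -0.037, -0.2, 0.0, 0.0]
[-0.0, -0.225, -0.039, -0.25, 0.0, -0.0]
[-0.0, -0.271, -0.039, -0.3, -0.0, 0.0]
[-0.0, -0.317, -0.036, -0.35, -0.0, -0.0]
[-0.0, -0.362, -0.03, -0.4, -0.0, -0.0]
```

```bash
H="python3 -m handwheel"
$H '[[0,-0.035,-0.02,-0.03,0,0],[0,-0.07,-0.04,-0.08,0,0],[0,-0.11,-0.055,-0.12,0,0],[0,-0.145,-0.07,-0.17,0,0],[0,-0.185,-0.085,-0.22,0,0],[0,-0.22,-0.095,-0.26,0,0],[0,-0.26,-0.1,-0.31,0,0],[0,-0.3,-0.11,-0.35,0,0]]'
$H '[[0,-0.045,-0.015,-0.05,0,0],[0,-0.09,-0.025,-0.1,0,0],[0,-0.135,-0.03,-0.15,0,0],[0,-0.18,-0.035,-0.2,0,0],[0,-0.225,-0.04,-0.25,0,0],[0,-0.27,-0.04,-0.3,0,0],[0,-0.315,-0.035,-0.35,0,0],[0,-0.36,-0.03,-0.4,0,0],[0,-0.36,-0.03,-0.4,0,0]]'
python3 - <<'E'
from h import *
from scipy.optimize import brentq
st(); A=np.array([.6019,-.19,.04]); p,r=cur(); z=r.apply([0,0,1]);A[:2]
f=lambda k:np.linalg.norm((p-k*z-A)*[1,0,1])-.16
k=brentq(f,-.02,.03); b=p-k*z-A; a=np.degrees(np.arctan2(b[2],-b[0])); print(k,a)
e=arc(A,a,54,23,31,k,6)
E
```

```text
time: 20.12
tool_pos: [0.626, -0.1912, 0.1891]
ee_rot: [2.944, 0.0, 1.495]
wrist_force: [6.9, -0.3, -5.1]
width: 0.0129
finger_force: 30.0
time: 20.87
tool_pos: [0.552, -0.1851, 0.1822]
ee_rot: [2.737, -0.0, 1.494]
wrist_force: [2.5, 2.1, 1.8]
width: 0.0129
finger_force: 30.0
20.8667 [ 0.552  -0.1851  0.1822] [ 2.7374e+00 -3.0000e-04  1.4939e+00] [2.5 2.1 1.8] 0.0129 [-0.525 -0.123  1.679  0.183  1.222 -0.479]
0.009342249534705567 70.44987298906385
[-0.006, -0.036, -0.001, -0.039, 0.001, -0.003]
[-0.006, -0.073, -0.001, -0.084, 0.001, -0.003]
[-0.006, -0.111, 0.001, -0.128, 0.001, -0.003]
[-0.006, -0.147, 0.005, -0.173, 0.001, -0.003]
[-0.006, -0.184, 0.011, -0.217, 0.001, -0.003]
[-0.006, -0.221, 0.018, -0.261, 0.001, -0.003]
```

```bash
H="python3 -m handwheel"
$H '[[0,-0.035,0,-0.04,0,0],[0,-0.07,0,-0.08,0,0],[0,-0.11,0,-0.13,0,0],[0,-0.145,0.005,-0.17,0,0],[0,-0.185,0.01,-0.22,0,0],[0,-0.22,0.02,-0.26,0,0],[0,-0.22,0.02,-0.26,0,0]]'
$H '[[0,-0.01,0,0,0,0],[0,-0.02,0,0,0,0],[0,-0.02,0,0,0,0],[0,-0.02,0,0,0,0]]'
$H '[[0,-0.005,0,0,0,0],[0,-0.01,0,0,0,0],[0,-0.015,0,0,0,0],[0,-0.015,0,0,0,0]]'
```

```text
time: 21.45
tool_pos: [0.5133, -0.182, 0.1618]
ee_rot: [2.603, -0.001, 1.494]
wrist_force: [0.8, 4.6, 5.4]
width: 0.0133
finger_force: 30.0
time: 21.78
tool_pos: [0.511, -0.1818, 0.16]
ee_rot: [2.603, -0.001, 1.495]
wrist_force: [2.4, 4.3, 6.1]
width: 0.0127
finger_force: 30.0
time: 22.12
tool_pos: [0.5102, -0.1818, 0.1596]
ee_rot: [2.598, -0.001, 1.495]
wrist_force: [10.5, 3.9, 3.3]
width: 0.0133
finger_force: 30.0
```

```bash
H="python3 -m handwheel"
$H '[[0,-0.01,0,0,0,0],[0,-0.015,0,0,0,0],[0,-0.015,0,0,0,0],[0,-0.015,0,0,0,0]]'
$H '[[0,-0.01,0.01,0,0,0],[0,-0.015,0.01,0,0,0],[0,-0.015,0.01,0,0,0],[0,-0.015,0.01,0,0,0]]'
```

```text
time: 22.45
tool_pos: [0.5101, -0.1818, 0.1596]
ee_rot: [2.592, -0.002, 1.494]
wrist_force: [20.9, 4.2, -0.6]
width: 0.0132
finger_force: 30.0
time: 22.78
tool_pos: [0.5101, -0.1818, 0.1596]
ee_rot: [2.587, -0.001, 1.494]
wrist_force: [19.3, 6.3, 5.7]
width: 0.0132
finger_force: 30.0
```

```bash
H="python3 -m handwheel"
$H '[[0,0.01,0,0,0,0],[0,0.02,0,0,0,0],[0,0.02,0,0,0,0]]'
$H '[[0,0,0,0,0,0],[0,0,0,0,0,0],[0,0,0,0,0,0],[0,0,0,0,0,0]]' 0.35
$H '[[0,0,-0.05,0,0,0],[0,0,-0.15,0,0,0],[0,0,-0.3,0,0,0],[0,0,-0.45,0,0,0],[0,0,-0.6,0,0,0],[0,0,-0.6,0,0,0]]'
$H '[[0.3,-0.15,-0.1,0.3,0,0],[0.6,-0.15,-0.2,0.6,0,0],[0.9,-0.15,-0.2,1,0,0],[1,-0.15,-0.2,1,0,0],[1,-0.15,-0.2,1,0,0],[1,-0.15,-0.2,1,0,0],[1,-0.15,-0.2,1,0,0]]'
python3 - <<'E'
from h import *
st()
a=viewer.snapshot('top')[140:260,200:440,::-1];b=viewer.snapshot('scene')[150:345,195:385,::-1]
a=cv2.resize(a,(790,395),interpolation=cv2.INTER_CUBIC)
cv2.imwrite('pics/end.png',a);cv2.imwrite('pics/ends.png',cv2.resize(b,None,fx=3,fy=3,interpolation=cv2.INTER_CUBIC))
E
```

```text
time: 23.03
tool_pos: [0.5102, -0.1818, 0.1595]
ee_rot: [2.596, -0.0, 1.496]
wrist_force: [4.7, 6.9, 11.3]
width: 0.0126
finger_force: 30.0
time: 23.37
tool_pos: [0.5051, -0.1822, 0.152]
ee_rot: [2.611, -0.0, 1.494]
wrist_force: [0.8, -0.3, 1.0]
width: 0.0303
finger_force: 0.2
time: 23.87
tool_pos: [0.4447, -0.179, 0.2627]
ee_rot: [2.601, 0.006, 1.493]
wrist_force: [0.2, 0.0, 1.4]
width: 0.0307
finger_force: 0.0
time: 24.45
tool_pos: [0.4141, 0.0275, 0.2739]
ee_rot: [3.135, 0.001, 1.5]
wrist_force: [-0.3, -0.4, 0.2]
width: 0.0303
finger_force: 0.0
24.45 [0.4141 0.0275 0.2739] [3.1352e+00 7.0000e-04 1.5002e+00] [-0.3 -0.4  0.2] 0.0303 [-7.000e-02 -2.240e-01  1.529e+00 -1.000e-03  1.830e+00  0.000e+00]
```

View pics/ends.png

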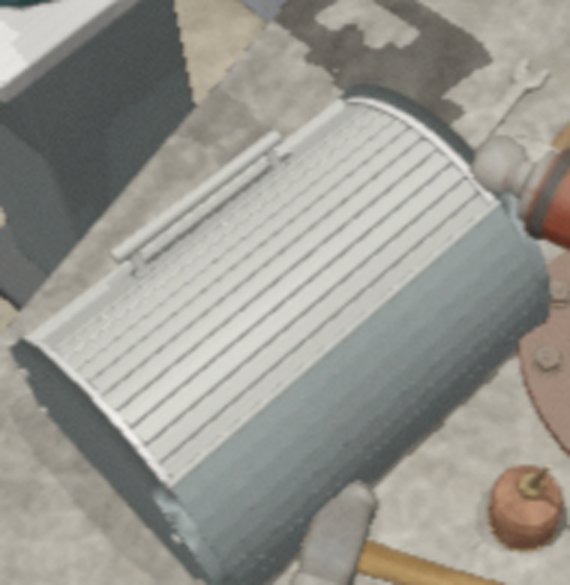

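The shutter is down: the bar is at (115–280, 135–255), lower than at the start. The angle travelled between the two hard stops is 67.7° (1.18 rad). The gripper is clear of everything, so I am handing in.

```bash
python3 -c "
from bench import robot
print(robot.close_job())"
```

```text
the job is handed in; nothing more can be done
None
```

The chisel lies in the right-hand rest, centred to within about 3 mm as far as the pictures show; the shutter is fully down on its sill, the other items were left untouched, and I handed the job in at about 24.5 s of the 66 s allowed.

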